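# Sort two T-bar screws by thread hand

### The job

Two T-bar screws stand part-way out of their steel test nuts in the sorting tray; find out the thread hand of each by trying its T-bar one way or the other, and run each screw fully home, until its collar is flush on its nut. Slide each nut along its own track, without lifting it out, hard up against the end of the tray: a left-hand screw at the left end, a right-hand screw at the right end, as seen from the robot. Leave the other things where they are.

Things in the scene. Friction and masses are not known exactly. Their poses are not given: they have to be found in the camera images.
- tray: Fixed tray, 195 (x) x 310 (y) x 24 mm high, steel floor 12 mm thick, wooden walls 9-10 mm thick. Origin under its centre; +y is its left end seen from the robot. Two tracks along y, centre lines at x = -60 and +60 mm, each 57 mm wide, 290 mm long inside: a nut hard against an end has its centre at y = +118 (left) or -118 mm (right). A well between the tracks holds a cork and a needle tool.
- block_a: Test nut: loose plain steel block 54 x 54 x 34 mm high, about 0.64 kg with its screw, standing in either track (the two nuts may change places). Origin at the centre of its underside, on the tray floor; z up. Pushing it along its track takes about 3 to 10 N; push it low, or it may tip.
- block_b: The other test nut, the same size and look.
- tbar_a (a point): Centre of the T-bar of block_a's screw, on the vertical centre line of the block. Steel rod 10 mm thick with 13 mm balls at its ends, 87 mm long in all, lying along this frame's x; z up. Below it a 19 mm hub to 8 mm down, a neck, and a collar 27 mm across, 6 mm thick. Home, the collar lies on the block and this point is 60 mm above the block's origin; it starts 4.5 to 7.5 mm higher.
- tbar_b (a point): The same point of block_b's screw, alike but for its thread hand. Both: lead 24 mm a turn (3.8 mm a radian), about 0.03 N m friction, stays where left; solid stops at home and 2.9 rad (11 mm) above. A right-hand screw goes down when turned clockwise seen from above, a left-hand one when turned anticlockwise. Neither hand is told: try them.
- cork_a: Bystander: cork 41 mm across, 26 mm high, loose in the well of the tray, near its left end. Origin under its centre.
- scriber: Bystander: thin needle tool with a wooden handle, 105 mm long, 12 mm thick, loose in the well of the tray along its y, near its right end. Origin under its middle.
- solder_spool: Bystander: small grey spool 42 mm across, 22 mm high, loose on the bench behind the tray. Origin under its centre.
- film_can: Bystander: black can 33 mm across, 54 mm high, loose on the bench behind the tray. Origin under its centre.
- flux_jar: Bystander: jar 45 mm across, 46 mm high, loose on the bench behind the tray. Origin under its centre.
There are look-alikes about, which are no part of the job. What is shaped like the block_b but green is not meant. Leave any yellow look-alike of the block_a alone.

How it is judged (in metres and radians):
At the end, for the whole second after the job is handed in: Both screws are home (collar within 1.2 mm of its nut); the nut with the left-hand screw stands within 6 mm of the left end wall of its track, the nut with the right-hand screw within 6 mm of the right end wall; both nuts flat on the tray floor and at rest (z of tbar_a in the frame of block_a below 0.0612 m and z of tbar_b in the frame of block_b below 0.0612 m and y of block_a in the frame of tray above 0.112 m and y of block_b in the frame of tray below -0.112 m and height (world z) of each of block_a, block_b below 0.016 m and angle between each of block_a, block_b's own z axis and vertical below 0.1 rad and linear speed of each of block_a, block_b below 0.01 m/s); the robot touches nothing.
It fails at once if a nut is lifted or tipped out of its track (height (world z) of any of block_a, block_b above 0.026 m or angle between any of block_a, block_b's own z axis and vertical above 0.5 rad).
It fails at once if one of the other loose things is moved by more than 25 mm (distance of any of cork_a, scriber, solder_spool, film_can, flux_jar from where it was at the start of the episode above 0.025 m).
It also fails if it takes over 72 s, if anything falls off the work surface, if the arm or the gripper's body presses on something with over 40 N, if the wrist force passes 120 N, or if a joint passes its speed limit or range.

### The arm

A 6-joint arm with a two-finger parallel gripper is mounted at the origin on a cart in front of the work surface, level with it; the furniture and walls round the work are solid. World frame = base frame: x ahead of the robot, y to its left, z up, the work surface at z = 0. Lengths are in mm, angles in rad, forces in N, time in s.
With the tool pointing down it reaches from about 325 to 875 mm from the base axis. Payload 4.4 kg.
Tool frame: the origin (TCP) lies between the finger pads; the fingertips stand 17 mm ahead of it and the grasp point (between the pads) lies 2 mm behind it; z points along the fingers, y is the line along which they close (so a half turn about z gives the same grasp; the last joint's range is limited). The gripper opens to 85 mm and grips with 20 to 120 N. Pads are 22 mm wide; open, the fingers measure 114 mm over their backs; the gripper's body (76 mm by 85 mm) begins 54 mm behind the grasp point. The pads swing forward as they close: fully open they stand 13 mm farther back than shut.
Start: joints at [1.006, 0.207, 1.542, -0, 1.393, -0.15], TCP at [231.739, 526.236, 248.282] pointing down, gripper open.
Joint ranges: [-2.73, 2.73], [-0.86, 2.22], [0.23, 2.46], [-1.11, 4.25], [0.08, 2.63], [-2.82, 2.82]. Speed limits (rad/s): [2.79, 2.79, 3.14, 3.14, 3.14, 3.14].

### API

Orientations are given as a unit quaternion [x, y, z, w].
In Python, from rig import manip, eyes, job gives the robot as it stands. The module is installed in compiled form; this text tells all that it offers.
- The arm moves only by the tool carry_out, never from a script. Its argument "moves" is text: rows parted by semicolons, each of 5 numbers parted by spaces: the closure in counts, from 0 (fully open) to 255 (shut), then the shift along the tool's x, y, z as a fraction of full scale, then the turn about the tool's z as a fraction of full scale. A call has 1 to 10 rows; each row is the pose to reach, as a shift and turn from the pose commanded when the call began, along the tool's axes at that moment; what a row does not reach only later rows make up. Full scale, the value 1, is 0.2 m for a shift and 60 degrees for a turn. A row lasts 1/10 s, in which the tool goes at most 50 mm and 8.59 degrees, less where a joint would pass 70% of its speed; a pose out of reach is approached as far as the arm can. A call with a number of a shift or a turn outside -1 to 1 is refused whole. A call with a gripper value outside its range is refused whole. The fingers move at their own pace and stop on an object; "force" is the grip in N (left out, the last holds). Time passes only in rows, so rows that repeat a pose let the fingers close. It gives the time, the measured TCP pose, the force, the opening and the grip force at its end, in the units of the state.
- manip.get_state(): the state, without advancing time (a new reading comes with each control period).
- eyes.capture(name): name is "scene" or "side" or "wrist"; returns a dict with "color" (400x640x3 uint8, red, green, blue), "mtx" (3x3 intrinsics, pixels), "R" (3x3) and "t" (3): a world point X has camera coordinates R X + t; the wrist camera has in their place "mount" (4x4, takes a point from camera to tool coordinates, whose origin is the TCP and whose axes are the flange's). Camera axes: x right, y down, z forward; pixel columns grow to the right and rows downward; lengths in mm; the calibration is good to about 2 mm. A picture is of the moment at which its call begins: read the wrist's pose just before it. There is no depth.
- job.hand_in(): hands the job in; it is judged then, once.
The state is a dict: "time": time; "joints": joint angles; "joint_velocities": joint speeds; "tau": joint torques, N m; "ee_pos": TCP position; "tcp_rot": TCP orientation; "wrist_force": force on the tool from outside, world axes, zero at the start; "torque": the same for the moment, N m; "finger_gap": finger opening in mm; "gripper_force": force on a finger pad.
Only numpy, scipy, OpenCV 4.12 (cv2) and the standard library are available. Lean on these libraries where they do the work, as an engineer would, in place of code of your own. Each camera call takes 0.05 s, during which the arm holds its last target. There are 200 camera calls.

## Working session

There is one attempt and no reset: what is moved stays moved. The work goes in short steps, Python scripts to look and compute and a tool call to move; the robot and the scene stay as the last step left them, time stands still between calls to the robot, and variables do not carry over. Pictures are saved under pics/ and viewed, at most 10 in all, crops included, and the job is handed in when it is done.

Besides the shell and the picture viewer there is one more tool, called after "Call:" as name(argument=value, ...) on one line, values as JSON. carry_out: Moves the arm, as the interface text tells. Shift numbers are shares of 0.2 m and turn numbers shares of 60 degrees, none past 1 either way. Its arguments: {"type":"object","properties":{"moves":{"type":"string"},"force":{"type":"number"}},"required":["moves"]}

```bash
mkdir -p pics; python3 - <<'E'
from rig import manip, eyes, job
import cv2, numpy as np
s=manip.get_state(); print(s)
for n in ["scene","side"]:
    c=eyes.capture(n); cv2.imwrite(f"pics/{n}0.png",c["color"][:,:,::-1]); np.savez(f"{n}0.npz",**c)
    print(n,c["mtx"].tolist(),(-c["R"].T@c["t"]).tolist(),c["R"].tolist())
E
```

```text
{'time': 0.0, 'joints': array([ 1.00547252e+00,  2.07414282e-01,  1.54296989e+00,  1.60981122e-05,
        1.39346722e+00, -1.50473419e-01]), 'joint_velocities': array([-2.80315026e-04, -1.13146787e-04, -1.23989366e-03,  9.37924154e-05,
        9.15847748e-04, -4.41668853e-04]), 'tau': array([-7.05936600e-04, -3.83022380e+01, -2.91598642e+01, -2.75445191e-04,
        1.04518927e-02,  3.00881368e-05]), 'ee_pos': array([231.36081068, 525.6206084 , 247.12138545]), 'tcp_rot': array([ 2.05942237e-01,  9.78563498e-01, -1.05503301e-03, -4.03045397e-04]), 'wrist_force': array([-0.26528097,  0.03956928,  1.29157686]), 'torque': array([-0.02090914,  0.04915463,  0.03635693]), 'gripper_force': 0.0, 'finger_gap': 85.59253356484382}
scene [[489.83166656416256, 0.0, 320.52473430992904], [0.0, 489.83166656416256, 198.31963399529783], [0.0, 0.0, 1.0]] [-580.709981770052, -280.9234794517923, 782.1344920759068] [[0.16626300679491082, -0.9858256634129275, -0.02245827081448231], [-0.5255691284092654, -0.06932244434239063, -0.8479218654885138], [0.8343462733389778, 0.1527814127008169, -0.5296452927181569]]
side [[426.9531548524256, 0.0, 322.93623698413575], [0.0, 426.9531548524256, 199.78164232697594], [0.0, 0.0, 1.0]] [429.80248517399497, 751.918370065206, 695.0358823128727] [[-0.9930816294833432, -0.11725753992024988, -0.006288601955880633], [-0.0650545531320744, 0.5939663276624632, -0.8018552903859608], [0.0977587965325608, -0.7958986561962635, -0.5974851853941544]]
```

View pics/scene0.png

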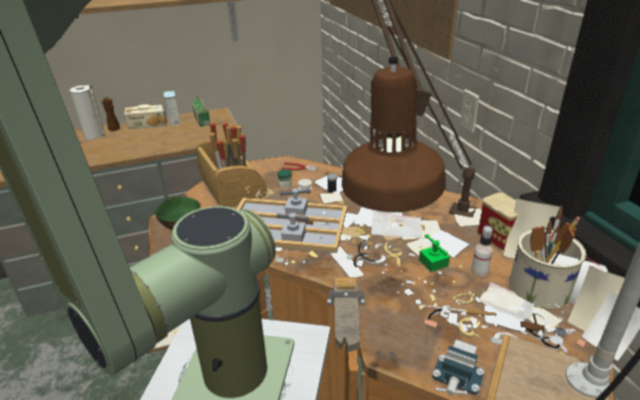

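View pics/side0.png

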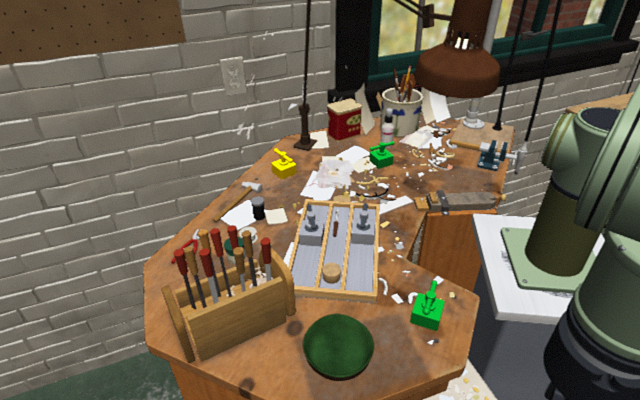

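Scene view: the tray is at about (293,222), with two grey nuts at (293,205) and (293,230). In the side view the tray spans x 293–380, y 200–298, with nuts at (311,228) and (363,225), both near the right (-y) end; the cork is at (331,272).

```bash
cat > h.py <<'E'
import numpy as np, cv2
from scipy.spatial.transform import Rotation as Ro
def ray(c,p,z):
    d=c["R"].T@np.linalg.solve(c["mtx"],[p[0],p[1],1.]); o=-c["R"].T@c["t"]
    return o+d*(z-o[2])/d[2]
def cam(c,s):  # wrist cam to world R,t
    T=np.eye(4);T[:3,:3]=Ro.from_quat(s["tcp_rot"]).as_matrix();T[:3,3]=s["ee_pos"]
    W=np.linalg.inv(T@c["mount"]); c=dict(c);c["R"]=W[:3,:3];c["t"]=W[:3,3];return c
def proj(c,X):
    q=c["mtx"]@(c["R"]@np.array(X,float)+c["t"]);return q[:2]/q[2]
E
python3 - <<'E'
from h import *
from rig import eyes
c=dict(np.load("side0.npz"))
for p in [(300,201),(380,202),(377,298),(293,294)]: print("corner",ray(c,p,24).round())
for p in [(311,207),(363,212)]: print("tbar",ray(c,p,78).round())
print("rack",ray(c,(190,360),0).round(),ray(c,(293,310),0).round(),"racktop",ray(c,(267,243),110).round())
s=dict(np.load("scene0.npz"));print("tb",ray(s,(295,202),78),ray(s,(295,218),78))
w=eyes.capture("wrist");print(w["mount"].round(3).tolist(),w["mtx"].tolist())
i=cv2.resize(c["color"][190:305,240:420,::-1],None,fx=4,fy=4,interpolation=2);cv2.imwrite("pics/sc.png",i)
E
```

```text
corner [ 599. -130.   24.]
corner [ 390. -149.   24.]
corner [393. 174.  24.]
corner [562. 183.  24.]
tbar [555. -39.  78.]
tbar [432. -33.  78.]
rack [726. 336.   0.] [560. 204.   0.] racktop [621. 130. 110.]
tb [501.11741056 -12.83932847  78.        ] [426.36534032 -28.87274686  78.        ]
[[-0.0, -0.946, -0.323, 82.765], [1.0, -0.0, -0.0, -0.255], [-0.0, -0.323, 0.946, -126.483], [0.0, 0.0, 0.0, 1.0]] [[336.22388792586173, 0.0, 315.26494249017645], [0.0, 336.22388792586173, 199.99807912202485], [0.0, 0.0, 1.0]]
```

View pics/sc.png

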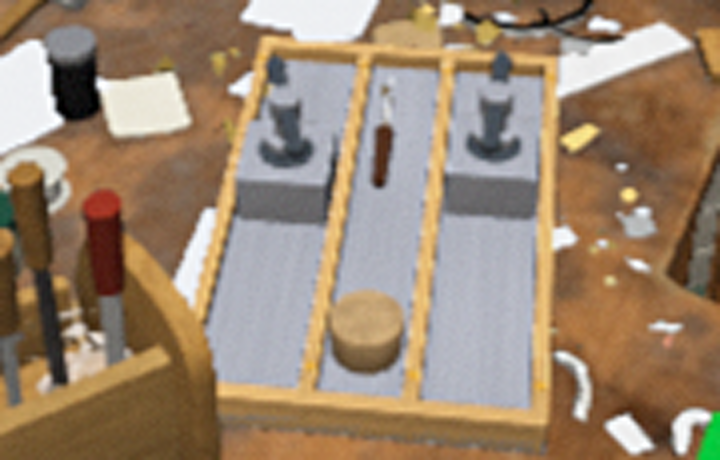

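Call:
carry_out(moves="0 -1 -0.82 -0.25 0;0 -1 -0.82 -0.25 0;0 -1 -0.82 -0.25 0;0 -1 -0.82 -0.25 0;0 -1 -0.82 -0.25 0;0 -1 -0.82 -0.25 0;0 -1 -0.82 -0.25 0")

```text
time: 0.85
ee_pos: [349.6, 294.3, 298.7]
tcp_rot: [0.208, 0.978, 0.0, 0.0]
wrist_force: [0.2, 0.4, 0.2]
finger_gap: 85.3
gripper_force: 0.0
```

Call:
carry_out(moves="0 -1 -0.9 0 -0.4;0 -1 -0.9 0 -0.4;0 -1 -0.9 0 -0.4;0 -1 -0.9 0 -0.4;0 -1 -0.9 0 -0.4;0 -1 -0.9 0 -0.4;0 -1 -0.9 0 -0.4;0 -1 -0.9 0 -0.4")

```text
time: 1.65
ee_pos: [459.1, 51.0, 297.4]
tcp_rot: [-0.002, 1.0, 0.001, -0.001]
wrist_force: [0.4, 0.7, 0.5]
finger_gap: 85.1
gripper_force: 0.0
```

```bash
python3 - <<'E'
from h import *
from rig import eyes,manip
s=manip.get_state();print(s["ee_pos"],s["tcp_rot"],s["joints"])
w=cam(eyes.capture("wrist"),s); np.savez("w1.npz",**w); cv2.imwrite("pics/w1.png",w["color"][:,:,::-1])
a=dict(np.load("scene0.npz"));b=dict(np.load("side0.npz"))
P=[c["mtx"]@np.c_[c["R"],c["t"]] for c in(a,b)]
X=cv2.triangulatePoints(P[0],P[1],np.array([393.,185]),np.array([458.,80]));print("lamp",(X[:3]/X[3]).ravel())
E
```

```text
[459.1338496   50.96717217 297.3802561 ] [-1.72746165e-03  9.99997723e-01  7.28513605e-04 -1.01953003e-03] [-7.79941994e-02 -7.54811189e-02  1.73914634e+00  1.29534056e-03
  1.48007612e+00 -1.65236419e+00]
lamp [ 226.55526214 -272.84525393  310.91582826]
```

View pics/w1.png

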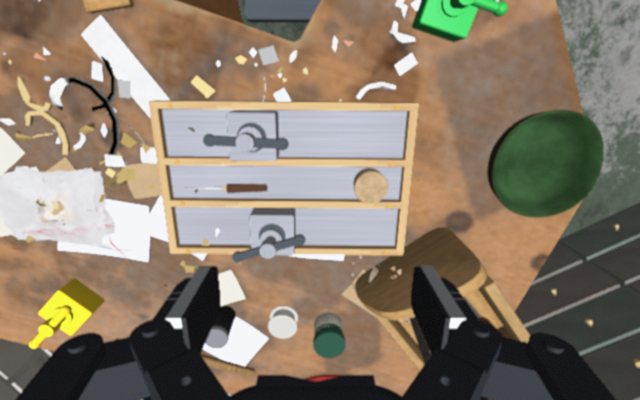

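The wrist view shows the tray outline with corners at about (151,101), (418,104), (405,253) and (172,254). The near nut's bar runs (208,141)–(284,143) and the far nut's bar (238,256)–(301,240); the rack starts at (345,292), beyond the tray's far left corner.

```bash
python3 - <<'E'
from h import *
w=dict(np.load("w1.npz"));b=dict(np.load("side0.npz"));a=dict(np.load("scene0.npz"))
C=[ray(w,p,24) for p in [(151,101),(418,104),(405,253),(172,254)]]
for c in C: print("corner",c.round(1))
print("mean",np.mean(C,0),[np.linalg.norm(C[i]-C[i-1]).round(1) for i in range(4)])
for p,q in [((208,141),(284,143)),((238,256),(301,240))]:
    A,B=ray(w,p,78),ray(w,q,78);d=B-A;print("bar",A.round(1),B.round(1),((A+B)/2).round(1),np.linalg.norm(d),np.degrees(np.arctan2(d[1],d[0])))
for p in [(345,292),(360,285),(450,228)]: print("rack z0/100",ray(w,p,0).round(),ray(w,p,100).round())
for p in [(226,112),(277,112),(251,208),(296,208)]: print("blocktop",ray(w,p,46).round(1))
def tri(pw,ps):
    P=[c["mtx"]@np.c_[c["R"],c["t"]] for c in(w,b)]
    X=cv2.triangulatePoints(P[0],P[1],np.array(pw,float),np.array(ps,float));return (X[:3]/X[3]).ravel().round(1)
print("racktop corner",tri((450,228),(270,240)))
E
```

```text
corner [ 393.4 -136.9   24. ]
corner [395.8 168.4  24. ]
corner [586.3 170.4  24. ]
corner [ 588.5 -139.    24. ]
mean [490.98608441  15.71008024  24.        ] [np.float64(195.1), np.float64(305.3), np.float64(190.5), np.float64(309.4)]
bar [430.3 -59.3  78. ] [432.2  18.6  78. ] [431.2 -20.4  78. ] 77.88354290031461 88.65715740334161
bar [562.3 -37.9  78. ] [541.8  34.9  78. ] [552.   -1.5  78. ] 75.58113285102193 105.70302096036265
rack z0/100 [663.  95.   0.] [595.  85. 100.]
rack z0/100 [651. 117.   0.] [586. 101. 100.]
rack z0/100 [560. 236.   0.] [517. 192. 100.]
blocktop [403.7 -46.7  46. ]
blocktop [403.6   8.9  46. ]
blocktop [515.1 -25.9  46. ]
blocktop [515.   27.9  46. ]
racktop corner [569.  178.5 145.8]
```

Call:
carry_out(moves="0 0.14 -0.35 0.3 0.8;0 0.14 -0.35 0.3 0.8;0 0.14 -0.35 0.3 0.8;0 0.14 -0.35 0.3 0.8;0 0.14 -0.35 0.3 0.8;0 0.14 -0.35 0.3 0.8;0 0.14 -0.35 0.3 0.8")

```text
time: 2.4
ee_pos: [431.2, -17.7, 238.1]
tcp_rot: [0.403, 0.915, 0.0, -0.0]
wrist_force: [0.4, -0.6, -0.4]
finger_gap: 85.0
gripper_force: 0.0
```

Call:
carry_out(moves="0 0 0 0.1 0.7;0 0 0 0.1 0.7;0 0 0 0.1 0.7;0 0 0 0.1 0.7;0 0 0 0.1 0.7;0 0 0 0.1 0.7;0 0 0 0.1 0.7")

```text
time: 3.1
ee_pos: [431.4, -18.9, 218.2]
tcp_rot: [0.704, 0.711, 0.0, -0.0]
wrist_force: [0.7, 0.7, 0.3]
finger_gap: 85.5
gripper_force: 0.0
```

```bash
python3 - <<'E'
from h import *
from rig import eyes,manip
s=manip.get_state();print(s["ee_pos"],s["tcp_rot"],s["joints"])
w=cam(eyes.capture("wrist"),s); np.savez("w2.npz",**w); cv2.imwrite("pics/w2.png",w["color"][:,:,::-1])
for X in [(431,-20,78),(551,0,78)]: print(proj(w,X))
E
```

```text
[431.35393406 -18.89329894 218.20383954] [ 7.03666957e-01  7.10529937e-01  3.93487384e-05 -1.43730861e-04] [-2.44918622e-01 -7.83760207e-02  1.90857207e+00  2.21799251e-04
  1.31160365e+00 -2.54681248e-01]
[314.38234504 191.9117053 ]
[462.13269981 169.73873408]
```

View pics/w2.png

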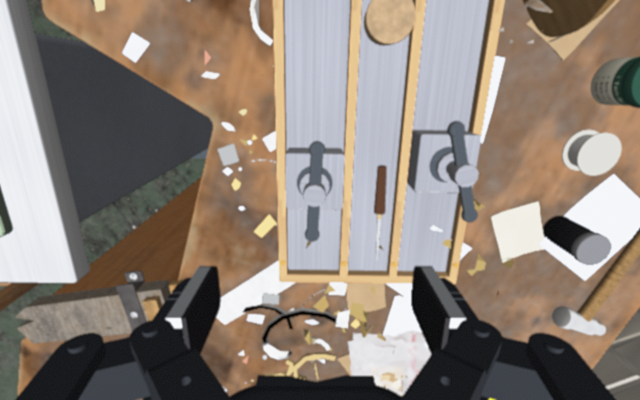

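The near bar's ends are at (316,148) and (312,236), with the hub at (314,193), which matches the prediction of (314,192). The far bar's midpoint at (463,171) also matches, so I'm descending onto the near T-bar.

Call:
carry_out(moves="120 -0.005 0 0.4 0;120 -0.005 0 0.6 0;120 -0.005 0 0.675 0;120 -0.005 0 0.675 0;120 -0.005 0 0.675 0")

```text
time: 3.65
ee_pos: [431.6, -20.7, 83.5]
tcp_rot: [0.705, 0.709, -0.0, -0.0]
wrist_force: [-0.1, -0.2, 1.3]
finger_gap: 45.1
gripper_force: 0.0
```

Call:
carry_out(moves="255 0 0 0 0;255 0 0 0 0;255 0 0 0 0;255 0 0 0 0;255 0 0 0 0;255 0 0 0 0;255 0 0 0 0;255 0 0 0 0", force=40)

```text
time: 4.45
ee_pos: [432.3, -21.3, 85.5]
tcp_rot: [0.705, 0.709, 0.0, 0.001]
wrist_force: [-4.4, -0.3, 7.0]
finger_gap: 17.6
gripper_force: 38.8
```

Call:
carry_out(moves="255 0 0 -0.01 0;255 0 0 -0.01 0;255 0 0 -0.01 0")

```text
time: 4.75
ee_pos: [431.7, -20.9, 85.7]
tcp_rot: [0.706, 0.709, 0.0, 0.0]
wrist_force: [-1.2, 1.0, -0.6]
finger_gap: 17.3
gripper_force: 39.7
```

Call:
carry_out(moves="255 0 0 0 0.15;255 0 0 0 0.3;255 0 0 0 0.45;255 0 0 0 0.45;255 0 0 0 0.45")

```text
time: 5.25
ee_pos: [431.6, -20.9, 87.2]
tcp_rot: [0.852, 0.524, -0.0, -0.0]
wrist_force: [-7.9, 1.4, 14.6]
finger_gap: 17.1
gripper_force: 41.0
```

Turning clockwise drove the screw up (lift force rose to 15 N), so the near screw is left-hand. I'm running it home anticlockwise.

Call:
carry_out(moves="255 0 0 -0.006 -0.14;255 0 0 -0.002 -0.28;255 0 0 0.001 -0.42;255 0 0 0.004 -0.56;255 0 0 0.007 -0.7;255 0 0 0.01 -0.84;255 0 0 0.013 -1;255 0 0 0.013 -1")

```text
time: 6.05
ee_pos: [432.3, -20.7, 83.5]
tcp_rot: [0.475, 0.88, 0.001, 0.001]
wrist_force: [-1.5, 1.7, 3.6]
finger_gap: 17.0
gripper_force: 40.0
```

Call:
carry_out(moves="255 0 0 0.003 -0.14;255 0 0 0.006 -0.28;255 0 0 0.009 -0.42;255 0 0 0.012 -0.56;255 0 0 0.012 -0.56")

```text
time: 6.55
ee_pos: [432.1, -20.4, 81.0]
tcp_rot: [0.202, 0.979, 0.001, 0.0]
wrist_force: [-1.5, 3.0, 6.0]
finger_gap: 17.4
gripper_force: 40.0
```

```bash
python3 -c "
from rig import manip
s=manip.get_state();print(s['torque'],s['wrist_force'],s['joints'],s['ee_pos'])"
```

```text
[ 0.87737491  0.22578659 -0.00532285] [-1.53968366  3.00893655  6.00330069] [-2.48826793e-01  1.29173605e-01  2.02549546e+00  1.79729459e-03
  9.86204157e-01 -1.41343141e+00] [432.07263243 -20.38491886  80.989726  ]
```

Call:
carry_out(moves="255 0 0 0.003 -0.14;255 0 0 0.006 -0.28;255 0 0 0.009 -0.42;255 0 0 0.009 -0.42")

```text
time: 6.95
ee_pos: [431.6, -20.1, 79.1]
tcp_rot: [-0.016, 1.0, 0.001, -0.0]
wrist_force: [-2.6, 3.8, 7.1]
finger_gap: 17.1
gripper_force: 40.1
```

```bash
python3 -c "
from rig import manip
s=manip.get_state();print(s['torque'],s['wrist_force'],s['joints'],s['ee_pos'])"
```

```text
[1.10027706 0.37431709 0.09962905] [-2.59815957  3.80945421  7.06484421] [-0.24866629  0.13254958  2.0267951   0.00228992  0.98290901 -1.85284085] [431.57422977 -20.06273898  79.08694559]
```

Call:
carry_out(moves="255 0 0 0.003 -0.14;255 0 0 0.006 -0.28;255 0 0 0.009 -0.42;255 0 0 0.009 -0.42")

```text
time: 7.35
ee_pos: [433.5, -19.3, 78.5]
tcp_rot: [-0.232, 0.973, 0.002, 0.002]
wrist_force: [-0.9, 9.4, 10.4]
finger_gap: 17.0
gripper_force: 50.2
```

```bash
python3 -c "
from rig import manip
s=manip.get_state();print(s['torque'],s['wrist_force'],s['joints'],s['ee_pos'])"
```

```text
[ 1.55563156  0.16124026 -0.65655726] [-0.8994906   9.40233321 10.35921683] [-0.24798904  0.13493017  2.02567551  0.00610165  0.97811121 -2.29051803] [433.45224688 -19.26929205  78.4891391 ]
```

The torque stop shows near screw home. Releasing it and reorienting for the push.

Call:
carry_out(moves="100 0 0 0 0;100 0 0 0 0;100 0 0 0 0;100 0 0 -0.2 0;100 0 0 -0.35 0;100 0 0 -0.35 0")

```text
time: 7.95
ee_pos: [435.1, -22.1, 150.8]
tcp_rot: [-0.235, 0.972, -0.002, 0.004]
wrist_force: [1.1, -0.2, 0.0]
finger_gap: 51.9
gripper_force: 0.0
```

Call:
carry_out(moves="255 0 0 0 1;255 0 0 0 1;255 0 0 0 1;255 0 0 0 1;255 0 0 0 1;255 0 0 0 1;255 0 0 0 1;255 0 0 0 1")

```text
time: 8.75
ee_pos: [430.8, -21.0, 145.7]
tcp_rot: [0.282, 0.959, -0.0, -0.001]
wrist_force: [-0.2, 0.7, -0.0]
finger_gap: 0.1
gripper_force: 0.0
```

Call:
carry_out(moves="255 0 0 0 0.95;255 0 0 0 0.95;255 0 0 0 0.95;255 0 0 0 0.95;255 0 0 0 0.95;255 0 0 0 0.95;255 0 0 0 0.95;255 0 0 0 0.95")

```text
time: 9.55
ee_pos: [431.1, -21.0, 146.1]
tcp_rot: [0.705, 0.709, -0.0, -0.0]
wrist_force: [0.1, -0.3, -0.0]
finger_gap: -0.1
gripper_force: 0.0
```

```bash
python3 - <<'E'
from h import *
from rig import eyes,manip
s=manip.get_state();print(s["ee_pos"],s["tcp_rot"],s["joints"])
w=cam(eyes.capture("wrist"),s); np.savez("w3.npz",**w)
b=eyes.capture("side")
cv2.imwrite("pics/w3.png",np.hstack([w["color"][:,100:540,::-1],cv2.resize(b["color"][190:310,240:400,::-1],(360,270))[np.r_[0:270,[269]*130]]]))
E
```

```text
[431.0525762  -20.96266909 146.06213638] [ 7.04821190e-01  7.09384812e-01 -3.63371315e-04 -3.84164354e-04] [-2.49518387e-01  1.63341697e-02  1.98151267e+00 -2.59042598e-04
  1.14477677e+00 -2.55865165e-01]
```

View pics/w3.png

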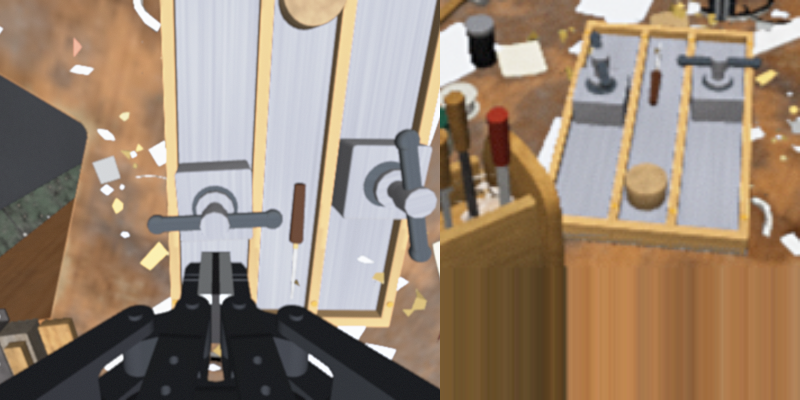

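The near bar now lies across the track at crop (152–278, 220), with the collar down on the nut. Next I'm lowering the closed fingers behind the nut.

Call:
carry_out(moves="255 -0.255 0 0 0;255 -0.255 0 0 0;255 -0.255 0 0.25 0;255 -0.255 0 0.45 0;255 -0.255 0 0.55 0;255 -0.255 0 0.55 0")

```text
time: 10.25
ee_pos: [428.3, -70.5, 33.6]
tcp_rot: [0.705, 0.709, -0.002, -0.004]
wrist_force: [-1.4, 0.5, -1.0]
finger_gap: -0.3
gripper_force: 0.0
```

Call:
carry_out(moves="255 0.05 0 0 0;255 0.1 0 0 0;255 0.15 0 0 0;255 0.2 0 0 0;255 0.25 0 0 0;255 0.3 0 0 0;255 0.35 0 0 0;255 0.4 0 0 0;255 0.4 0 0 0")

```text
time: 11.15
ee_pos: [431.7, 9.7, 37.3]
tcp_rot: [0.705, 0.709, 0.001, 0.0]
wrist_force: [-0.1, -0.0, -0.3]
finger_gap: 0.3
gripper_force: 0.0
```

Call:
carry_out(moves="255 0.05 0 0 0;255 0.1 0 0 0;255 0.15 0 0 0;255 0.2 0 0 0;255 0.25 0 0 0;255 0.3 0 0 0;255 0.35 0 0 0")

```text
time: 11.85
ee_pos: [431.6, 77.9, 37.2]
tcp_rot: [0.706, 0.709, -0.0, 0.001]
wrist_force: [-0.1, -5.2, 4.1]
finger_gap: -0.4
gripper_force: 2.8
```

Call:
carry_out(moves="255 0.02 0 0 0;255 0.04 0 0 0;255 0.06 0 0 0;255 0.07 0 0 0;255 0.08 0 0 0")

```text
time: 12.35
ee_pos: [431.5, 93.5, 37.2]
tcp_rot: [0.705, 0.709, -0.0, 0.001]
wrist_force: [0.8, -6.2, 4.0]
finger_gap: 0.1
gripper_force: 3.1
```

Call:
carry_out(moves="255 0.01 0 0 0;255 0.02 0 0 0;255 0.03 0 0 0;255 0.03 0 0 0")

```text
time: 12.75
ee_pos: [431.1, 94.5, 37.3]
tcp_rot: [0.704, 0.71, -0.005, 0.004]
wrist_force: [-2.9, -27.1, 8.7]
finger_gap: -0.0
gripper_force: 13.7
```

Hard stop felt: near nut is against the left wall. Moving to the far nut.

Call:
carry_out(moves="100 -0.15 0 0 0;100 -0.15 0 0 0;100 -0.15 0 -0.25 0;100 -0.15 0 -0.5 0;100 -0.15 0 -0.7 0;100 -0.15 0 -0.7 0")

```text
time: 13.35
ee_pos: [435.6, 71.1, 182.9]
tcp_rot: [0.706, 0.709, 0.005, 0.004]
wrist_force: [1.3, -0.1, 0.4]
finger_gap: 52.3
gripper_force: 0.0
```

Call:
carry_out(moves="100 -0.36 0.6 -0.1 -0.26;100 -0.36 0.6 -0.1 -0.26;100 -0.36 0.6 -0.1 -0.26;100 -0.36 0.6 -0.1 -0.26;100 -0.36 0.6 -0.1 -0.26;100 -0.36 0.6 -0.1 -0.26")

```text
time: 13.95
ee_pos: [549.6, -0.2, 195.1]
tcp_rot: [0.603, 0.798, -0.001, -0.002]
wrist_force: [-0.5, 0.3, -0.1]
finger_gap: 52.2
gripper_force: 0.0
```

```bash
python3 - <<'E'
from h import *
from rig import eyes,manip
s=manip.get_state();print(s["ee_pos"],s["tcp_rot"],s["joints"])
w=cam(eyes.capture("wrist"),s); np.savez("w4.npz",**w); cv2.imwrite("pics/w4.png",w["color"][:,:,::-1])
print(proj(w,(551.5,-1,78)),proj(w,(551,134,46)))
E
```

```text
[ 5.49586559e+02 -1.93794053e-01  1.95064755e+02] [ 6.02743485e-01  7.97932555e-01 -5.53894221e-04 -1.90309161e-03] [-1.58293518e-01  2.05020904e-01  1.65815815e+00  8.43441118e-04
  1.28229448e+00 -4.35458633e-01]
[317.5533135  201.40344245] [367.45312755  19.34117454]
```

View pics/w4.png

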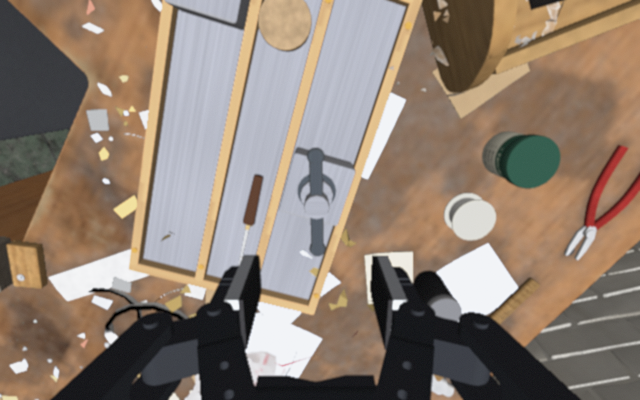

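The far bar runs vertically (316,155)–(317,249) with its hub at (316,203), within 1–2 px of the prediction. Descending and gripping.

Call:
carry_out(moves="100 -0.007 0.005 0.3 0;100 -0.007 0.005 0.5 0;100 -0.007 0.005 0.545 0;100 -0.007 0.005 0.545 0;100 -0.007 0.005 0.545 0")

```text
time: 14.5
ee_pos: [554.1, -2.3, 89.8]
tcp_rot: [0.603, 0.798, 0.001, 0.001]
wrist_force: [0.9, -0.7, 0.8]
finger_gap: 52.1
gripper_force: 0.0
```

Call:
carry_out(moves="255 0 0 0 0;255 0 0 0 0;255 0 0 0 0;255 0 0 0 0;255 0 0 0 0;255 0 0 0 0", force=40)

```text
time: 15.1
ee_pos: [553.2, -3.0, 89.8]
tcp_rot: [0.603, 0.798, -0.0, 0.001]
wrist_force: [-4.9, -1.2, 7.1]
finger_gap: 16.7
gripper_force: 38.8
```

Call:
carry_out(moves="255 0 0 0 0.15;255 0 0 0 0.3;255 0 0 0 0.45;255 0 0 0 0.45;255 0 0 0 0.45")

```text
time: 15.6
ee_pos: [552.8, -2.6, 88.3]
tcp_rot: [0.772, 0.636, 0.0, 0.0]
wrist_force: [-2.5, -0.3, 2.2]
finger_gap: 17.0
gripper_force: 39.2
```

```bash
python3 -c "
from rig import manip
s=manip.get_state();print(s['torque'],s['wrist_force'],s['joints'],s['ee_pos'])"
```

```text
[-0.10306083  0.36800225 -0.05834472] [-2.48015358 -0.2919047   2.24731621] [-1.61191499e-01  3.44991021e-01  1.72962157e+00 -1.97499780e-04
  1.06655613e+00  3.14578471e-02] [552.84375431  -2.61389952  88.29053851]
```

Clockwise lowers this one, so it's right-hand as expected. Continuing clockwise.

Call:
carry_out(moves="255 0 0 0.003 0.14;255 0 0 0.006 0.28;255 0 0 0.009 0.42;255 0 0 0.012 0.56;255 0 0 0.012 0.56")

```text
time: 16.1
ee_pos: [552.4, -2.5, 86.0]
tcp_rot: [0.923, 0.385, -0.0, -0.0]
wrist_force: [-3.7, 0.4, 4.8]
finger_gap: 16.8
gripper_force: 39.5
```

```bash
python3 -c "
from rig import manip
s=manip.get_state();print(s['torque'],s['wrist_force'],s['ee_pos'])"
```

```text
[-0.12092454  0.637982   -0.00784163] [-3.74851127  0.40893809  4.84775638] [552.44221914  -2.47814431  86.04943065]
```

Call:
carry_out(moves="255 0 0 0.003 0.14;255 0 0 0.006 0.28;255 0 0 0.009 0.42;255 0 0 0.009 0.42")

```text
time: 16.5
ee_pos: [552.0, -2.4, 84.3]
tcp_rot: [0.985, 0.174, -0.001, -0.0]
wrist_force: [-4.1, 1.6, 7.5]
finger_gap: 17.2
gripper_force: 39.6
```

```bash
python3 -c "
from rig import manip
s=manip.get_state();print(s['torque'],s['wrist_force'],s['ee_pos'])"
```

```text
[-0.13038639  0.90692262 -0.04914491] [-4.07513438  1.60104243  7.51856308] [551.99405571  -2.42912326  84.34572577]
```

Call:
carry_out(moves="255 0 0 0.003 0.14;255 0 0 0.006 0.28;255 0 0 0.009 0.42;255 0 0 0.009 0.42")

```text
time: 16.9
ee_pos: [551.8, -1.9, 82.7]
tcp_rot: [0.999, -0.045, -0.001, -0.0]
wrist_force: [-5.9, 1.7, 9.1]
finger_gap: 17.3
gripper_force: 39.4
```

```bash
python3 -c "
from rig import manip
s=manip.get_state();print(s['torque'],s['wrist_force'],s['ee_pos'])"
```

```text
[ 0.05836997  1.08789818 -0.06251778] [-5.93267418  1.71890974  9.06444223] [551.75775801  -1.9242025   82.71560524]
```

Call:
carry_out(moves="255 0 0 0.003 0.14;255 0 0 0.005 0.28;255 0 0 0.005 0.4;255 0 0 0.005 0.4")

```text
time: 17.3
ee_pos: [552.8, -1.6, 82.3]
tcp_rot: [0.968, -0.25, -0.0, -0.0]
wrist_force: [-4.2, 3.4, 9.7]
finger_gap: 16.7
gripper_force: 48.9
```

```bash
python3 -c "
from rig import manip
s=manip.get_state();print(s['torque'],s['wrist_force'],s['ee_pos'],s['joints'])"
```

```text
[0.41600494 0.84472138 0.73025086] [-4.20149289  3.39701837  9.6708381 ] [552.78008927  -1.62567543  82.34825458] [-1.59910179e-01  3.54113578e-01  1.73208457e+00  8.22332599e-04
  1.05575562e+00  1.91566823e+00]
```

Stop torque reached: far screw home. Release, rise, swing the tool so the camera faces the robot.

Call:
carry_out(moves="100 0 0 0 0;100 0 0 0 0;100 0 0 0 0;100 0 0 -0.2 0;100 0 0 -0.45 0;100 0 0 -0.5 0")

```text
time: 17.9
ee_pos: [557.1, -3.3, 187.1]
tcp_rot: [0.968, -0.251, 0.006, -0.001]
wrist_force: [0.9, -0.3, 0.9]
finger_gap: 51.9
gripper_force: 0.0
```

Call:
carry_out(moves="255 0 0 0 -1;255 0 0 0 -1;255 0 0 0 -1;255 0 0 0 -1;255 0 0 0 -1;255 0 0 0 -1;255 0 0 0 -1;255 0 0 0 -1")

```text
time: 18.7
ee_pos: [552.6, -2.6, 180.2]
tcp_rot: [0.964, 0.266, -0.0, -0.0]
wrist_force: [-0.3, 0.4, 0.5]
finger_gap: 0.1
gripper_force: 0.0
```

Call:
carry_out(moves="255 0 0 0 -1;255 0 0 0 -1;255 0 0 0 -1;255 0 0 0 -1;255 0 0 0 -1;255 0 0 0 -1;255 0 0 0 -1;255 0 0 0 -1")

```text
time: 19.5
ee_pos: [552.7, -2.6, 180.4]
tcp_rot: [0.703, 0.711, -0.0, -0.0]
wrist_force: [-0.6, -0.4, -0.3]
finger_gap: 0.6
gripper_force: 0.0
```

Call:
carry_out(moves="255 0 0 0 -1;255 0 0 0 -1;255 0 0 0 -1;255 0 0 0 -1;255 0 0 0 -1;255 0 0 0 -1;255 0 0 0 -1;255 0 0 0 -1")

```text
time: 20.3
ee_pos: [552.7, -2.6, 180.5]
tcp_rot: [0.254, 0.967, -0.0, -0.0]
wrist_force: [-0.6, 0.8, 0.1]
finger_gap: -0.1
gripper_force: 0.0
```

Call:
carry_out(moves="255 0 0 0 -0.48;255 0 0 0 -0.48;255 0 0 0 -0.48;255 0 0 0 -0.48;255 0 0 0 -0.48")

```text
time: 20.8
ee_pos: [552.7, -2.5, 180.6]
tcp_rot: [0.006, 1.0, -0.0, -0.0]
wrist_force: [-0.6, 0.4, 0.7]
finger_gap: 0.1
gripper_force: 0.0
```

```bash
python3 - <<'E'
from h import *
from rig import eyes,manip
s=manip.get_state();print(s["ee_pos"],s["tcp_rot"],s["joints"])
w4=dict(np.load("w4.npz"))
for p in [(425,30),(450,90),(490,60)]: print("rack",ray(w4,p,0).round(),ray(w4,p,90).round())
w=cam(eyes.capture("wrist"),s); np.savez("w5.npz",**w); cv2.imwrite("pics/w5.png",w["color"][:,:,::-1])
E
```

```text
[552.73955145  -2.5344667  180.59743997] [ 6.12317681e-03  9.99981253e-01 -6.95050817e-07 -2.30212469e-05] [-1.61168581e-01  2.24861742e-01  1.66631112e+00 -8.93821160e-06
  1.25046507e+00 -1.71971566e+00]
rack [605. 149.   0.] [584. 129.  90.]
rack [645. 109.   0.] [612. 101.  90.]
rack [669. 142.   0.] [630. 125.  90.]
```

View pics/w5.png

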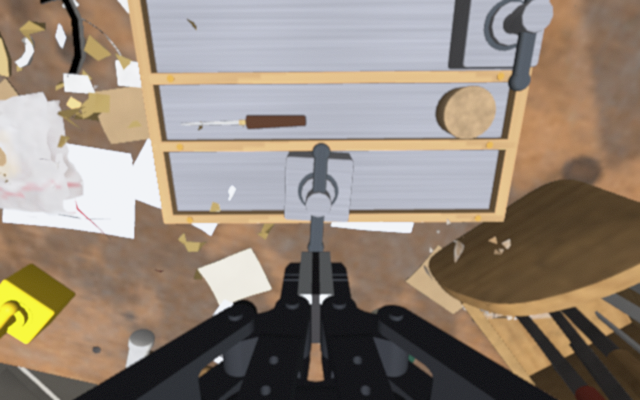

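The far bar now lies along x, at (320,150)–(317,245), and the near nut is hard against the left wall at (500,35). The rack starts at x≥~430 px, beyond the tray. I'll turn the tool 60° so neither the knuckles nor the camera come near the bar or rack.

Call:
carry_out(moves="255 -0.012 0.28 0 1;255 -0.012 0.28 0 1;255 -0.012 0.28 0 1;255 -0.012 0.28 0 1;255 -0.012 0.28 0 1;255 -0.012 0.28 0 1;255 -0.012 0.28 0 1;255 -0.012 0.28 0 1")

```text
time: 21.65
ee_pos: [555.5, 53.5, 180.6]
tcp_rot: [0.504, 0.863, -0.0, -0.0]
wrist_force: [-0.2, 0.3, 0.3]
finger_gap: -0.3
gripper_force: 0.0
```

Call:
carry_out(moves="255 0 0 0.25 0;255 0 0 0.45 0;255 0 0 0.6 0;255 0 0 0.7 0;255 0 0 0.72 0;255 0 0 0.72 0")

```text
time: 22.25
ee_pos: [555.1, 53.5, 36.2]
tcp_rot: [0.503, 0.864, -0.0, -0.001]
wrist_force: [-0.9, -0.6, 0.1]
finger_gap: 0.0
gripper_force: 0.0
```

Call:
carry_out(moves="255 -0.0435 -0.0247 0 0;255 -0.087 -0.0494 0 0;255 -0.1305 -0.0741 0 0;255 -0.174 -0.0988 0 0;255 -0.2175 -0.1235 0 0;255 -0.261 -0.1482 0 0;255 -0.3045 -0.1729 0 0;255 -0.348 -0.1976 0 0")

```text
time: 23.05
ee_pos: [556.5, -26.8, 38.2]
tcp_rot: [0.503, 0.864, 0.001, 0.001]
wrist_force: [1.3, 6.7, 4.4]
finger_gap: -0.1
gripper_force: 3.1
```

Call:
carry_out(moves="255 -0.0435 -0.0247 0 0;255 -0.074 -0.042 0 0;255 -0.1 -0.057 0 0;255 -0.117 -0.067 0 0;255 -0.126 -0.072 0 0;255 -0.126 -0.072 0 0")

```text
time: 23.65
ee_pos: [556.3, -56.2, 38.0]
tcp_rot: [0.503, 0.864, 0.001, 0.001]
wrist_force: [1.2, 4.2, 3.0]
finger_gap: 0.0
gripper_force: 2.1
```

Now 6 mm more, watching for the stop.

Call:
carry_out(moves="255 -0.009 -0.005 0 0;255 -0.017 -0.01 0 0;255 -0.026 -0.015 0 0;255 -0.026 -0.015 0 0")

```text
time: 24.05
ee_pos: [556.2, -61.8, 37.7]
tcp_rot: [0.503, 0.864, 0.001, 0.001]
wrist_force: [0.7, 4.4, 4.1]
finger_gap: 0.0
gripper_force: 2.4
```

Call:
carry_out(moves="255 -0.009 -0.005 0 0;255 -0.017 -0.01 0 0;255 -0.026 -0.015 0 0;255 -0.026 -0.015 0 0")

```text
time: 24.45
ee_pos: [556.1, -65.2, 37.7]
tcp_rot: [0.503, 0.864, 0.003, -0.001]
wrist_force: [1.4, 12.0, 6.0]
finger_gap: -0.2
gripper_force: 6.5
```

Call:
carry_out(moves="255 -0.006 -0.0035 0 0;255 -0.009 -0.005 0 0;255 -0.009 -0.005 0 0")

```text
time: 24.75
ee_pos: [556.1, -65.4, 37.7]
tcp_rot: [0.504, 0.864, 0.004, -0.001]
wrist_force: [0.3, 17.4, 6.9]
finger_gap: -0.1
gripper_force: 9.2
```

Call:
carry_out(moves="255 0.13 0.074 0 0;255 0.13 0.074 0 0;255 0.13 0.074 -0.25 0;255 0.13 0.074 -0.5 0;255 0.13 0.074 -0.75 0;255 0.13 0.074 -0.95 0;255 0.13 0.074 -0.95 0")

```text
time: 25.45
ee_pos: [560.0, -42.5, 235.0]
tcp_rot: [0.503, 0.864, 0.001, 0.008]
wrist_force: [0.4, -0.3, 0.2]
finger_gap: 0.0
gripper_force: 0.0
```

Call:
carry_out(moves="255 0.4 -0.3 -0.1 -0.5;255 0.4 -0.3 -0.1 -0.5;255 0.4 -0.3 -0.1 -0.5;255 0.4 -0.3 -0.1 -0.5;255 0.4 -0.3 -0.1 -0.5;255 0.4 -0.3 -0.1 -0.5;255 0.4 -0.3 -0.1 -0.5")

```text
time: 26.15
ee_pos: [463.8, -0.5, 246.3]
tcp_rot: [0.263, 0.965, -0.0, -0.0]
wrist_force: [-0.4, 1.0, -0.0]
finger_gap: 0.1
gripper_force: 0.0
```

```bash
python3 - <<'E'
from h import *
from rig import eyes,manip
s=manip.get_state();print(s["ee_pos"],s["tcp_rot"])
w=cam(eyes.capture("wrist"),s); np.savez("w6.npz",**w); b=eyes.capture("side"); np.savez("side6.npz",**b)
cv2.imwrite("pics/w6.png",np.hstack([cv2.resize(w["color"][:,:,::-1],(480,300)),cv2.resize(b["color"][190:310,250:378,::-1],(320,300))]))
E
```

```text
[ 4.63810966e+02 -4.53670510e-01  2.46289585e+02] [ 2.62741989e-01  9.64866047e-01 -2.67300030e-04 -2.95653374e-04]
```

View pics/w6.png

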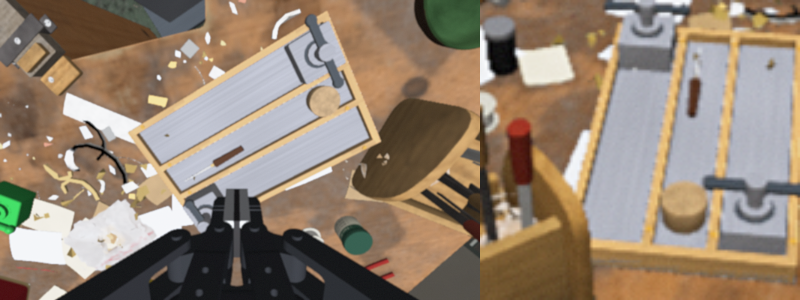

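The side view shows the near nut flush at the left end (crop 755,215) and the far nut flush at the right end (crop 645,40), both flat. The cork and scriber are where they were. Handing in.

```bash
python3 -c "
from rig import job
print(job.hand_in())"
```

```text
the job is handed in; nothing more can be done
None
```

The job is handed in, with no verdict returned: the near screw is left-hand and its nut is hard against the left end, the far screw is right-hand and its nut is hard against the right end, and both screws were turned home until they hit their stops.

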